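# Close the glaze jar snugly

### The job

The low, square jar has its black screw cap only started on the thread. Screw that cap down clockwise until it bites and is snug, with the white rib on the cap about in line with the black ridge on the jar's shoulder, but do not overtighten it, and let go. Do not disturb the fired clay dog on the board.

Things in the scene. Friction and masses are not known exactly. Their poses are not given: they have to be found in the camera images.
- low_cap (a joint): Turn of the low jar's cap on its thread, rad, growing clockwise seen from above, against 0.12 N m of friction. It starts at -1.1 to -0.6; at 0 the cap is home on its seal and from then on this stays at 0 and low_seal grows instead. The cap does not rise or sink as it turns. The jar is fixed and cannot turn.
- low_seal (a joint): How far the low jar's cap has been turned on past home, squeezing its seal, rad; 0 until low_cap is 0. The torque rises at once to 0.24 N m, then by 1.2 N m per rad. Snug is 0.05 to 0.5; turn to about 0.25; over 0.5 (0.84 N m) is overtightened. Let go beyond 0.2, it springs back to 0.2 and stays. The cap's rib and the jar's ridge are in line at 0.2.
- low_cap_grip (a point): On the axis of the low jar's cap, 106 mm above the table, where to grip; z up. Cap: black, round, 52 mm wide, 32 mm high (88 to 120 mm above the table), grip firmly (40 N or more) across any diameter; white radial rib on top. Below it a neck and the white jar's flat shoulder at 75 mm height, 86 mm square, with a black ridge running outward. Plywood socket 120 x 120 x 30 mm under the jar, screwed down.
- clay_dog: Small fired clay dog standing on a striped wooden board (18 mm thick) on the far side of the jars, pinkish brown, 34 x 120 x 95 mm, body along its y axis with the head to +y; origin under its middle on the board, z up. To be left alone.
There are look-alikes about, which are no part of the job. What is shaped like the part that bears low_cap but blue or purple is not meant.

How it is judged:
At the end, for the whole second after the job is handed in: The low jar's cap is home on its thread (within 0.1 rad), at rest and screwed 0.05 to 0.5 rad on into its seal (value of joint low_cap above -0.1 rad and value of joint low_seal between 0.05 and 0.5 rad and velocity of joint low_seal between -0.05 and 0.05 rad/s); the robot touches nothing.
It fails at once if the low jar's cap was overtightened (more than 0.5 rad past home) (value of joint low_seal above 0.5 rad).
It fails at once if the clay dog was moved by more than 20 mm or tipped over (distance of clay_dog from where it was at the start of the episode above 0.02 m or angle between clay_dog's own z axis and vertical above 0.35 rad).
It also fails if it takes over 32 s, if anything falls off the work surface, if the arm or the gripper's body presses on something with over 40 N, if the wrist force passes 120 N, or if a joint passes its speed limit or range.

### The arm

A 7-joint arm with a two-finger parallel gripper is mounted at the origin on the work surface. World frame = base frame: x ahead of the robot, y to its left, z up, the work surface at z = 0. Lengths are in m, angles in rad, forces in N, time in s.
With the tool pointing down it reaches from about 0.4 to 0.85 m from the base axis. Payload 4.5 kg.
Tool frame: the origin (TCP) lies on the centre line of the jaws, within the pads' length; the fingertips stand 8 mm ahead of it and the grasp point (between the pads) lies 11 mm behind it; z points along the fingers, x is the direction in which the jaws open and shut, and the axes are right-handed (so a half turn about z gives the same grasp; the last joint's range is limited). The gripper opens to 88 mm and grips with 3 to 60 N. Pads are 18 mm wide; open, the fingers measure 123 mm over their backs; the gripper's body (75 mm by 187 mm) begins 45 mm behind the grasp point.
Start: joints at [1.381, 0.689, -0.195, 1.565, 0.157, 0.902, -0.215], TCP at [0.139, -0.609, 0.247] pointing down, gripper open.
Joint ranges: [-3.01, 3.01], [-0.46, 2.08], [-1.47, 1.51], [0.13, 2.56], [-1, 4.14], [0.04, 2.09], [-2.66, 2.66]. Speed limits (rad/s): [2.57, 2.57, 3.14, 3.14, 3.14, 3.14, 3.14].

### API

Orientations are given as a unit quaternion [x, y, z, w].
In Python, from plant import r gives the robot as it stands.
- The arm moves only by the shell command python3 -m pendant 'ROWS' [FORCE]. ROWS is JSON, a list of rows, each a list of 3 entries, a list of its own where there are three numbers: the turn, a rotation vector about the tool's x, y, z in rad, then the shift along the tool's x, y, z in m, then the opening, from 0 (shut) to 1 (fully open). In form: [[[wx, wy, wz], [tx, ty, tz], claw], ...]. A call has 1 to 10 rows; each row is the pose to reach, as a shift and turn from the pose commanded when the call began, along the tool's axes at that moment; what a row does not reach only later rows make up. A row lasts 1/10 s, in which the tool goes at most 50 mm and 8.59 degrees, less where a joint would pass 70% of its speed; a pose out of reach is approached as far as the arm can. A call with a gripper value outside its range is refused whole. The fingers move at their own pace and stop on an object; FORCE is the grip in N (left out, the last holds). Time passes only in rows, so rows that repeat a pose let the fingers close. It gives the time, the measured TCP pose, the force and the opening at its end, in the units of the state.
- r.get_state(): the state, without advancing time (a new reading comes with each control period).
- r.snapshot(name): name is "scene" or "side" or "wrist"; returns a dict with "image" (384x512x3 uint8, red, green, blue), "mtx" (3x3 intrinsics, pixels), "R" (3x3) and "t" (3): a world point X has camera coordinates R X + t; the wrist camera has in their place "T_tool_cam" (4x4, takes a point from camera to tool coordinates, whose origin is the TCP and whose axes are the tool frame's). Camera axes: x right, y down, z forward; pixel columns grow to the right and rows downward; lengths in m; the calibration is good to about 2 mm. A picture is of the moment at which its call begins: read the wrist's pose just before it. There is no depth.
- r.finish_job(): hands the job in, once; it reports no verdict.
The state is a dict: "clock": time; "q": joint angles; "qd": joint speeds; "joint_torque": joint torques, N m; "tool_pos": TCP position; "eef_rot": TCP orientation; "contact_force": force on the tool from outside, world axes, zero at the start; "moment": the same for the moment, N m; "opening": opening from 0.0 (shut) to 1.0 (fully open).
Only numpy, scipy, OpenCV 4.12 (cv2) and the standard library are available. Lean on these libraries where they do the work, as an engineer would, in place of code of your own. Each camera call takes 0.05 s, during which the arm holds its last target. There are 200 camera calls.

## Working session

There is one attempt and no reset: what is moved stays moved. The work goes in short steps, Python scripts to look and compute and a shell command to move; the robot and the scene stay as the last step left them, time stands still between calls to the robot, and variables do not carry over. Pictures are saved under pics/ and viewed, about 8 in all and at most 12, crops included, and the job is handed in when it is done.

```bash
mkdir -p pics
python3 - <<'E'
from plant import r
import cv2,json,numpy as np
s=r.get_state();print({k:np.round(s[k],3).tolist() for k in s})
ims=[]
for n in("scene","side"):
    d=r.snapshot(n);cv2.imwrite(f"pics/{n}0.png",d["image"][:,:,::-1])
    np.savez(f"{n}0.npz",**{k:d[k] for k in("mtx","R","t")})
    print(n,np.round(d["mtx"],1).tolist(),np.round(d["R"],3).tolist(),np.round(d["t"],3).tolist())
E
```

```text
{'clock': 0.0, 'q': [1.381, 0.69, -0.195, 1.566, 0.157, 0.903, -0.215], 'qd': [-0.001, 0.001, 0.001, -0.001, 0.001, -0.0, -0.001], 'joint_torque': [0.0, -52.756, -1.267, -15.343, -0.053, 0.006, 0.0], 'tool_pos': [0.139, -0.609, 0.246], 'eef_rot': [0.782, -0.624, -0.001, -0.001], 'contact_force': [0.415, -0.186, -0.758], 'moment': [-0.029, -0.001, 0.043], 'opening': 0.999}
scene [[409.4, 0.0, 251.8], [0.0, 409.4, 194.5], [0.0, 0.0, 1.0]] [[0.609, 0.793, 0.009], [0.59, -0.446, -0.673], [-0.53, 0.415, -0.74]] [-0.36, -0.284, 1.223]
side [[367.2, 0.0, 250.6], [0.0, 367.2, 187.5], [0.0, 0.0, 1.0]] [[0.972, -0.232, -0.026], [-0.142, -0.496, -0.857], [0.186, 0.837, -0.515]] [-0.578, 0.158, 0.729]
```

View pics/scene0.png

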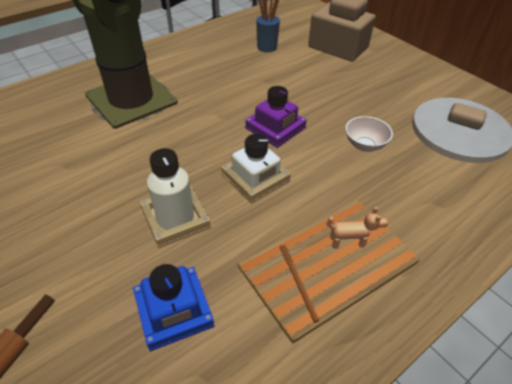

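View pics/side0.png

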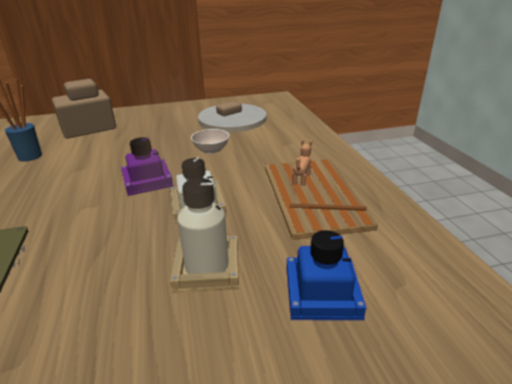

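The scene picture shows the white low jar with its cap top at about (257,141), the tall white bottle at (164,158) and the dog at (357,228). In the side picture the low cap's top is at about (194,163), partly behind the tall bottle's cap top at (199,184).

```bash
cat > h.py <<'E'
import numpy as np,cv2
from scipy.spatial.transform import Rotation as Ro
def tri(views): # (mtx,R,t,uv)
    A=[];b=[]
    for K,R,t,uv in views:
        d=R.T@np.linalg.solve(K,[*uv,1]);d/=np.linalg.norm(d);c=-R.T@t
        P=np.eye(3)-np.outer(d,d);A.append(P);b.append(P@c)
    x=np.linalg.lstsq(np.vstack(A),np.hstack(b),rcond=None)[0]
    res=[np.linalg.norm(P@x-q) for P,q in zip(A,b)]
    return x,res
def wristview(d,s):
    Rt=Ro.from_quat(s["eef_rot"]).as_matrix();T=np.eye(4);T[:3,:3]=Rt;T[:3,3]=s["tool_pos"]
    M=np.linalg.inv(T@np.array(d["T_tool_cam"]));return np.array(d["mtx"]),M[:3,:3],M[:3,3]
E
python3 - <<'E'
from h import *
a=np.load("scene0.npz");b=np.load("side0.npz")
for n,u,v in(("low",(257,141),(194,163)),("tall",(164,158),(199,184)),("dogback",(350,226),(303,162)),("purple",(278,95),(141,144)),("blue",(166,275),(327,241))):
    print(n,tri([(a["mtx"],a["R"],a["t"],u),(b["mtx"],b["R"],b["t"],v)]))
from plant import r
s=r.get_state();R=Ro.from_quat(s["eef_rot"]).as_matrix();print(R.round(3).tolist())
d=r.snapshot("wrist");print(np.round(d["T_tool_cam"],3).tolist(),d["mtx"])
im=[cv2.imread("pics/scene0.png")[110:210,200:310],cv2.imread("pics/side0.png")[130:230,150:260]]
cv2.imwrite("pics/c1.png",cv2.resize(np.hstack(im),None,fx=3.6,fy=3.6,interpolation=2))
E
```

```text
low (array([0.48570318, 0.09409698, 0.11667967]), [np.float64(0.00173560543112643), np.float64(0.0017356054311264586)])
tall (array([ 0.47965301, -0.12736511,  0.18570723]), [np.float64(0.000103269010753384), np.float64(0.00010326901075348862)])
dogback (array([0.75933151, 0.11697875, 0.0687782 ]), [np.float64(0.0021992206406017535), np.float64(0.0021992206406021165)])
purple (array([0.36451396, 0.25810139, 0.10757637]), [np.float64(0.0002233118037734827), np.float64(0.00022331180377327436)])
blue (array([ 0.6645501 , -0.24034655,  0.11507281]), [np.float64(0.002587946074387942), np.float64(0.0025879460743883143)])
[[0.222, -0.975, -0.0], [-0.975, -0.222, 0.002], [-0.002, 0.0, -1.0]]
[[1.0, 0.0, 0.001, -0.0], [-0.0, 0.96, 0.281, -0.072], [-0.001, -0.281, 0.96, -0.138], [0.0, 0.0, 0.0, 1.0]] [[290.80718248   0.         254.23451822]
 [  0.         290.80718248 194.21563044]
 [  0.           0.           1.        ]]
```

View pics/c1.png

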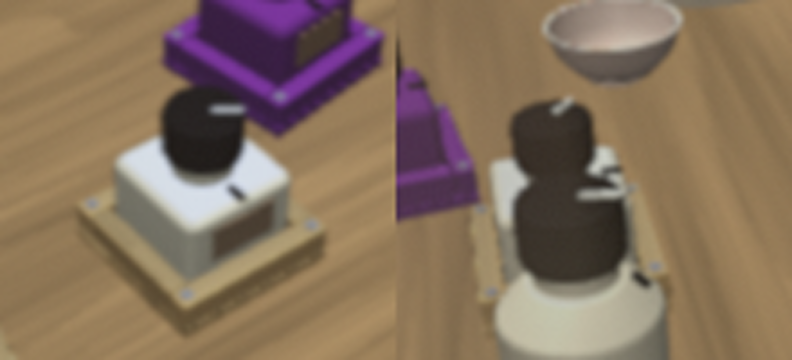

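The low cap top triangulates to (0.486, 0.094, 0.117), which agrees with the 120 mm in the text. I'll approach through a high via point.

```bash
python3 - <<'E'
from h import *
a=np.load("scene0.npz");b=np.load("side0.npz")
def pl(v,uv,z):
    R,t=v["R"],v["t"];c=-R.T@t;d=R.T@np.linalg.solve(v["mtx"],[*uv,1]);return (c+d*(z-c[2])/d[2])[:2]
C=np.array([.486,.094])
for n,v,uv,z in(("rib",a,(200+243/3.6,110+109/3.6),.12),("ridge",a,(200+236/3.6,110+192/3.6),.075),("rib",b,(150+(570-396)/3.6,130+100/3.6),.12),("ridge",b,(150+(610-396)/3.6,130+171/3.6),.075)):
    p=pl(v,uv,z)-C;print(n,p,np.arctan2(p[1],p[0]))
E
python3 -m pendant '[[[0,0,-0.1],[-0.02,-0.03,-0.03],1],[[0,0,-0.2],[-0.05,-0.06,-0.05],1],[[0,0,-0.3],[-0.07,-0.1,-0.05],1],[[0,0,-0.4],[-0.10,-0.14,-0.05],1],[[0,0,-0.5],[-0.13,-0.18,-0.05],1],[[0,0,-0.6],[-0.16,-0.22,-0.05],1],[[0,0,-0.7],[-0.19,-0.26,-0.05],1],[[0,0,-0.7],[-0.22,-0.29,-0.05],1],[[0,0,-0.7],[-0.24,-0.32,-0.05],1],[[0,0,-0.7],[-0.24,-0.32,-0.05],1]]'
python3 - <<'E'
from h import *
from plant import r
s=r.get_state();print(s["q"]);R=Ro.from_quat(s["eef_rot"]).as_matrix();print(R.round(3).tolist(),R.T@(np.array([.486,.094,.29])-s["tool_pos"]))
E
```

```text
rib [0.01285931 0.01965929] 0.9915381700181525
ridge [0.0324748  0.00021456] 0.006606727270880559
rib [0.01259686 0.01394019] 0.8359760187694186
ridge [ 0.03199977 -0.00541644] -0.16767553935863427
clock: 1.15
tool_pos: [0.4016, -0.2993, 0.2971]
eef_rot: [0.95, -0.313, 0.001, -0.002]
contact_force: [0.1, 0.6, -0.2]
opening: 1.0
[ 0.82734175  0.47966086 -0.42225055  1.86034939  0.24933532  0.85174783
 -0.35476239]
[[0.804, -0.595, 0.003], [-0.595, -0.804, 0.002], [0.001, -0.004, -1.0]] [-0.16608786 -0.36632178  0.00832179]
```

```bash
python3 -m pendant '[[[0,0,-0.1],[-0.018,-0.04,0],1],[[0,0,-0.2],[-0.036,-0.08,0],1],[[0,0,-0.3],[-0.055,-0.12,0],1],[[0,0,-0.4],[-0.074,-0.16,0],1],[[0,0,-0.5],[-0.092,-0.2,0],1],[[0,0,-0.6],[-0.11,-0.24,0],1],[[0,0,-0.7],[-0.129,-0.28,0],1],[[0,0,-0.8],[-0.148,-0.32,0],1],[[0,0,-0.85],[-0.166,-0.366,0],1],[[0,0,-0.85],[-0.166,-0.366,0],1]]'
python3 -m pendant '[[[0,0,0],[0,0,0.02],1],[[0,0,0],[0,0,0.02],1]]'
python3 - <<'E'
from h import *
from plant import r
s=r.get_state();d=r.snapshot("wrist");print(s["clock"],s["q"].round(3) if hasattr(s["q"],"round") else s["q"],s["tool_pos"])
K,R,t=wristview(d,s);np.savez("w1.npz",mtx=K,R=R,t=t)
cv2.imwrite("pics/w1.png",cv2.resize(d["image"][:,:,::-1],None,fx=1.5,fy=1.5))
c=K@(R@np.array([.486,.094,.12])+t);print(c[:2]/c[2]*1.5)
E
```

```text
clock: 2.15
tool_pos: [0.4868, 0.0952, 0.2973]
eef_rot: [0.994, 0.107, 0.002, -0.003]
contact_force: [0.1, -0.1, -0.1]
opening: 1.0
clock: 2.35
tool_pos: [0.4844, 0.0861, 0.2749]
eef_rot: [0.995, 0.101, -0.002, 0.001]
contact_force: [-0.3, -0.0, 0.2]
opening: 0.999
2.35 [ 0.142  0.536 -0.642  1.904  0.422  0.845 -0.518] [0.48436984 0.08606266 0.27485663]
[387.21050374 262.05243171]
```

View pics/w1.png

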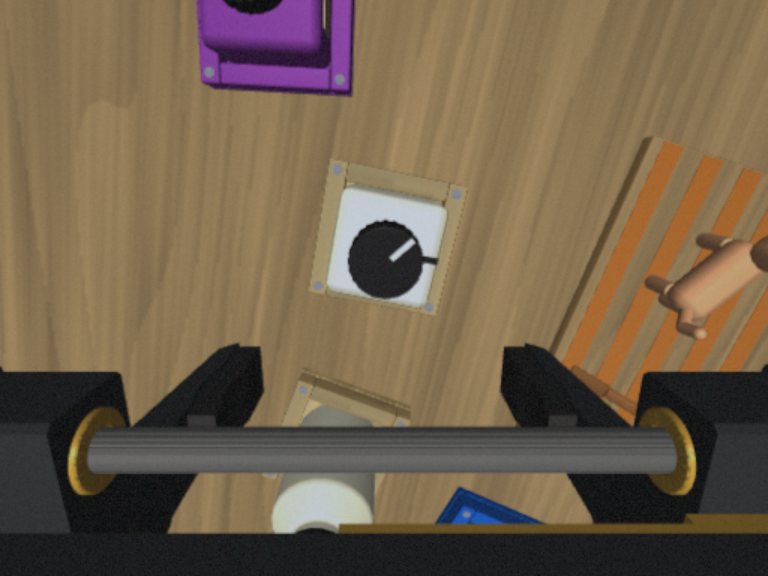

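In the wrist picture the low cap's top is centred at (386,258), about 2 mm from the prediction. The rib tip is at (414,240) and the ridge runs from (424,260) to (437,261), in 1.5x pixels.

```bash
python3 -m pendant '[[[0,0,0],[0,0,0],1],[[0,0,0],[0,0,0],1],[[0,0,0],[0,0,0],1]]'
python3 - <<'E'
from h import *
from plant import r
w=np.load("w1.npz");a=np.load("scene0.npz");b=np.load("side0.npz")
def pl(v,uv,z):
    R,t=v["R"],v["t"];c=-R.T@t;d=R.T@np.linalg.solve(v["mtx"],[*uv,1]);return (c+d*(z-c[2])/d[2])[:2]
f=lambda p:np.array(p)/1.5
C=pl(w,f((386,258)),.12);print("C",C)
print(tri([(v["mtx"],v["R"],v["t"],u) for v,u in((a,(256.5,141)),(b,(194,163)),(w,f((386,258))))]))
for n,p,q,z in(("rib",(391,260),(414,240),.12),("ridge",(424,260),(437,261),.077)):
    P,Q=pl(w,f(p),z),pl(w,f(q),z);print(n,np.arctan2(*(Q-P)[::-1]),np.arctan2(*(Q-C)[::-1]),Q-C)
s=r.get_state();R=Ro.from_quat(s["eef_rot"]).as_matrix();print(R.round(3).tolist(),s["tool_pos"],s["q"])
d=r.snapshot("wrist");K,R2,t=wristview(d,s);np.savez("w2.npz",mtx=K,R=R2,t=t)
cv2.imwrite("pics/w2.png",cv2.resize(d["image"][110:230,200:330,::-1],None,fx=5,fy=5,interpolation=2))
E
```

```text
clock: 2.7
tool_pos: [0.486, 0.0874, 0.2772]
eef_rot: [0.995, 0.101, 0.001, 0.0]
contact_force: [-0.3, 0.0, 0.7]
opening: 1.001
C [0.48460965 0.09660401]
(array([0.48493911, 0.09482798, 0.1159516 ]), [np.float64(0.0019929979748884285), np.float64(0.0020501357264507214), np.float64(0.0009199115591429564)])
rib 0.9320960284892424 0.7845100991108582 [0.01598106 0.0159527 ]
ridge 0.12540539481728633 -0.07700807099691052 [ 0.04180351 -0.00322559]
[[0.98, 0.201, 0.001], [0.201, -0.98, 0.0], [0.001, 0.0, -1.0]] [0.48595871 0.08736055 0.27724304] [ 0.14270608  0.53295908 -0.64478546  1.90059454  0.42111618  0.84504464
 -0.51855784]
```

View pics/w2.png

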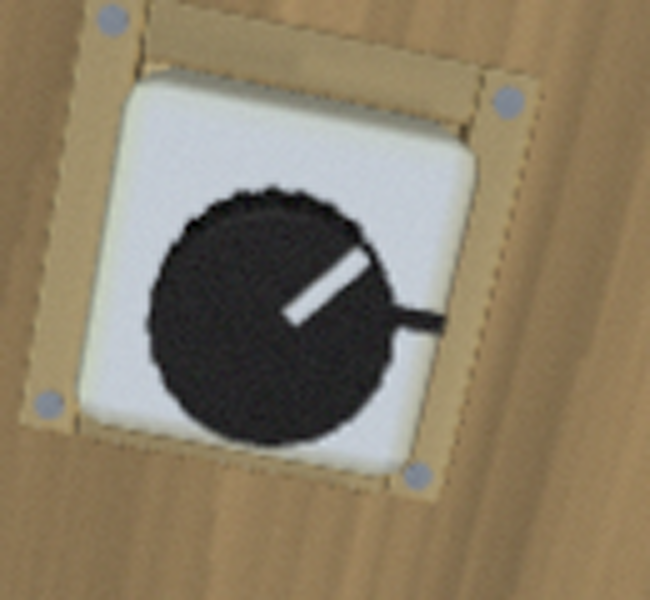

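Run:
```python
from h import *
from plant import r
w=np.load("w2.npz");a=np.load("scene0.npz");b=np.load("side0.npz")
f=lambda p:(200+p[0]/5,110+p[1]/5)
def pl(v,uv,z):
    R,t=v["R"],v["t"];c=-R.T@t;d=R.T@np.linalg.solve(v["mtx"],[*uv,1]);return (c+d*(z-c[2])/d[2])[:2]
C=pl(w,f((271,323)),.12);print("C",C)
for n,p,q,z in(("rib",(290,318),(365,252),.12),("ridge",(395,318),(443,324),.077),("edge",(412,460),(472,160),.075)):
    P,Q=pl(w,f(p),z),pl(w,f(q),z);print(n,np.arctan2(*(Q-P)[::-1]),np.arctan2(*(Q-C)[::-1]),Q-C)
s=r.get_state();R=Ro.from_quat(s["eef_rot"]).as_matrix()
print(tri([(v["mtx"],v["R"],v["t"],u) for v,u in((a,(256.5,141)),(w,f((271,323))))]))
print(R.T@(np.array([*C,.097])-s["tool_pos"]),s["tool_pos"])
```

```text
C [0.48455023 0.09440992]
rib 0.9360008975732026 0.8597644216224871 [0.01583673 0.01838648]
ridge 0.0757053018215629 -0.03308373494699623 [ 0.04202911 -0.00139099]
edge 1.611646037087631 0.7523869476735816 [0.0398626  0.03731398]
(array([0.48449861, 0.09387841, 0.11820399]), [np.float64(0.00019230425706195746), np.float64(0.00019230425706249322)])
[-9.17171783e-05 -7.12383950e-03  1.80202002e-01] [0.48590309 0.08744739 0.27720325]
```

```bash
python3 -m pendant '[[[0,0,0],[0,-0.007,0.04],1],[[0,0,0],[0,-0.007,0.08],1],[[0,0,0],[0,-0.007,0.11],1],[[0,0,0],[0,-0.007,0.14],1],[[0,0,0],[0,-0.007,0.16],1],[[0,0,0],[0,-0.007,0.175],1],[[0,0,0],[0,-0.007,0.18],1],[[0,0,0],[0,-0.007,0.18],1],[[0,0,0],[0,-0.007,0.18],1],[[0,0,0],[0,-0.007,0.18],1]]'
python3 -m pendant '[[[0,0,0],[0,0,0],0.5],[[0,0,0],[0,0,0],0.4],[[0,0,0],[0,0,0],0.3],[[0,0,0],[0,0,0],0.3],[[0,0,0],[0,0,0],0.3],[[0,0,0],[0,0,0],0.3],[[0,0,0],[0,0,0],0.3],[[0,0,0],[0,0,0],0.3]]' 50
python3 - <<'E'
from plant import r
s=r.get_state();print(s["moment"],s["tool_pos"],s["q"],s["opening"]*88)
E
```

```text
clock: 3.75
tool_pos: [0.4849, 0.0947, 0.0976]
eef_rot: [0.995, 0.101, 0.001, -0.0]
contact_force: [0.1, -1.1, -0.1]
opening: 0.999
clock: 4.55
tool_pos: [0.4844, 0.0946, 0.0968]
eef_rot: [0.995, 0.101, 0.0, 0.0]
contact_force: [1.0, -0.4, 1.1]
opening: 0.58
[-0.04847604 -0.23210324  0.01947361] [0.4844328  0.09458787 0.09675276] [-0.06025206  0.80010245 -0.36976381  2.0710542   0.72963917  0.39968605
 -0.80991545] 51.00223084790846
```

The grip is on the cap: opening 51 mm, low contact force. I'll turn it clockwise in stages and watch the moment.

```bash
cat > st.py <<'E'
from plant import r
from scipy.spatial.transform import Rotation as Ro
import numpy as np
s=r.get_state();R=Ro.from_quat(s["eef_rot"]).as_matrix();print("Mz",s["moment"][2],"turned",0.203-np.arctan2(R[1,0],R[0,0]),s["q"][6],s["contact_force"])
E
python3 -m pendant '[[[0,0,0.06],[0,0,0],0.3],[[0,0,0.13],[0,0,0],0.3],[[0,0,0.2],[0,0,0],0.3],[[0,0,0.27],[0,0,0],0.3],[[0,0,0.34],[0,0,0],0.3],[[0,0,0.41],[0,0,0],0.3],[[0,0,0.46],[0,0,0],0.3],[[0,0,0.5],[0,0,0],0.3]]'; python3 st.py
python3 -m pendant '[[[0,0,0.03],[0,0,0],0.3],[[0,0,0.06],[0,0,0],0.3]]'; python3 st.py
python3 -m pendant '[[[0,0,0.02],[0,0,0],0.3],[[0,0,0.04],[0,0,0],0.3]]'; python3 st.py
python3 -m pendant '[[[0,0,0.02],[0,0,0],0.3],[[0,0,0.04],[0,0,0],0.3]]'; python3 st.py
```

```text
clock: 5.35
tool_pos: [0.4852, 0.0946, 0.0968]
eef_rot: [0.989, -0.149, 0.001, -0.0]
contact_force: [2.6, -0.9, -1.7]
opening: 0.578
Mz 0.11213645206297188 turned 0.5018811517448863 -1.1306105137575753 [ 2.59094295 -0.92756162 -1.74176587]
clock: 5.55
tool_pos: [0.4853, 0.0945, 0.0968]
eef_rot: [0.984, -0.179, 0.001, -0.0]
contact_force: [5.3, -1.2, -1.8]
opening: 0.578
Mz 0.1588721636659246 turned 0.5620718763634642 -1.1669012403648034 [ 5.30998832 -1.17882428 -1.84835183]
clock: 5.75
tool_pos: [0.4854, 0.0945, 0.0968]
eef_rot: [0.98, -0.198, 0.001, -0.0]
contact_force: [4.8, -2.2, -3.0]
opening: 0.58
Mz 0.17927651907510112 turned 0.6017273742330638 -1.1906719020740757 [ 4.84733812 -2.22736757 -3.01558443]
clock: 5.95
tool_pos: [0.4854, 0.0945, 0.0968]
eef_rot: [0.976, -0.218, 0.001, -0.0]
contact_force: [5.4, -1.8, -2.2]
opening: 0.575
Mz 0.11787569676228024 turned 0.6418559467269938 -1.2145130384739071 [ 5.3831957  -1.84616792 -2.20683295]
```

```bash
for i in 1; do :; done
python3 -m pendant '[[[0,0,0.02],[0,0,0],0.3],[[0,0,0.04],[0,0,0],0.3],[[0,0,0.04],[0,0,0],0.3]]'|head -1; python3 st.py
python3 -m pendant '[[[0,0,0.02],[0,0,0],0.3],[[0,0,0.04],[0,0,0],0.3],[[0,0,0.04],[0,0,0],0.3]]'|head -1; python3 st.py
python3 -m pendant '[[[0,0,0.02],[0,0,0],0.3],[[0,0,0.04],[0,0,0],0.3],[[0,0,0.04],[0,0,0],0.3]]'|head -1; python3 st.py
```

```text
clock: 6.25
Mz -0.032051517446406275 turned 0.6820226695285013 -1.238202558926711 [ 5.81204859 -2.05842443 -2.60563001]
clock: 6.55
Mz 0.05166803324137215 turned 0.721736130842282 -1.2616025265765003 [ 4.77872653 -1.5177256  -2.19407296]
clock: 6.85
Mz 0.061081749882857854 turned 0.7614565293353694 -1.2849551138736832 [ 5.49542343 -2.15228203 -2.81048389]
```

Run:
```python
from h import *
from plant import r
s=r.get_state();d=r.snapshot("wrist");K,R,t=wristview(d,s);np.savez("w3.npz",mtx=K,R=R,t=t)
c=K@(R@np.array([.4848,.0945,.12])+t);print(c[:2]/c[2])
cv2.imwrite("pics/w3.png",cv2.resize(d["image"][:,:,::-1],None,fx=1.5,fy=1.5))
```

```text
[253.01116217 278.3612376 ]
```

View pics/w3.png

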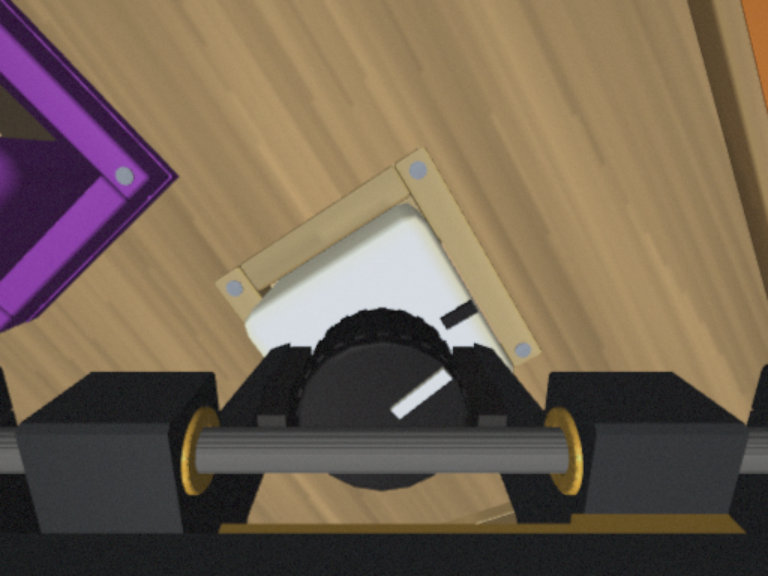

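The cap has turned with the jaws without slipping. The rib runs from (398,412) to (449,373) and the ridge from (443,324) to (474,306), so they are nearly parallel.

Run:
```python
from h import *
w=np.load("w3.npz")
def pl(v,uv,z):
    R,t=v["R"],v["t"];c=-R.T@t;d=R.T@np.linalg.solve(v["mtx"],[*uv,1]);return (c+d*(z-c[2])/d[2])[:2]
f=lambda p:np.array(p)/1.5
C=np.array([.4848,.0945])
for n,p,q,z in(("rib",(398,412),(449,373),.12),("ridge",(443,324),(474,306),.077)):
    P,Q=pl(w,f(p),z),pl(w,f(q),z);print(n,np.arctan2(*(Q-P)[::-1]),np.arctan2(*(Q-C)[::-1]),P-C,Q-C)
```

```text
rib 0.1596929722516013 0.07070193516423208 [ 0.00565515 -0.0013291 ] [0.02482084 0.00175781]
ridge 0.0060751900283128055 -0.031125686845902775 [ 0.02787001 -0.00137404] [ 0.04147586 -0.00129138]
```

```bash
python3 -m pendant '[[[0,0,0.02],[0,0,0],0.3],[[0,0,0.04],[0,0,0],0.3]]'|head -1; python3 st.py
python3 -m pendant '[[[0,0,0.02],[0,0,0],0.3],[[0,0,0.04],[0,0,0],0.3]]'|head -1; python3 st.py
python3 -m pendant '[[[0,0,0.02],[0,0,0],0.3],[[0,0,0.04],[0,0,0],0.3]]'|head -1; python3 st.py
```

```text
clock: 7.1
Mz 0.3666281430799448 turned 0.8011764436901267 -1.3081259684254902 [ 5.39805698 -2.04747263 -3.74001038]
clock: 7.3
Mz 0.404225577713405 turned 0.8410077640676634 -1.3312765575412668 [ 6.70769915 -2.67796028 -2.43703728]
clock: 7.5
Mz 0.45162542588172744 turned 0.8808433365711343 -1.3542815766434375 [ 6.13050466 -1.90172702 -1.95489063]
```

The moment has climbed onto the seal's line: 0.45 N m, about 0.18 rad past home. I'll turn another 0.06, then release and back straight up.

```bash
python3 -m pendant '[[[0,0,0.02],[0,0,0],0.3],[[0,0,0.04],[0,0,0],0.3],[[0,0,0.06],[0,0,0],0.3]]'|head -1; python3 st.py
python3 -m pendant '[[[0,0,0],[0,0,0],0.8],[[0,0,0],[0,0,0],1],[[0,0,0],[0,0,0],1],[[0,0,0],[0,0,0],1],[[0,0,0],[0,0,0],1],[[0,0,0],[0,0,0],1]]'; python3 st.py
```

```text
clock: 7.8
Mz 0.49933682585383005 turned 0.9407054883960106 -1.3885812078951605 [ 5.9245916  -2.05382437 -2.75156601]
clock: 8.4
tool_pos: [0.484, 0.0946, 0.0967]
eef_rot: [0.933, -0.36, -0.0, 0.0]
contact_force: [-0.1, 0.9, 0.1]
opening: 1.0
Mz -0.04397608878130944 turned 0.9399270873921941 -1.3886816657763392 [-0.08702051  0.90687387  0.06945793]
```

```bash
python3 -m pendant '[[[0,0,0],[0,0,-0.02],1],[[0,0,0],[0,0,-0.05],1],[[0,0,0],[0,0,-0.09],1],[[0,0,0],[0,0,-0.13],1],[[0,0,0],[0,0,-0.16],1],[[0,0,0],[0,0,-0.17],1],[[0,0,0],[0,0,-0.18],1],[[0,0,0],[0,0,-0.18],1],[[0,0,0],[0,0,-0.18],1]]'
python3 - <<'E'
from h import *
from plant import r
s=r.get_state();d=r.snapshot("wrist");K,R,t=wristview(d,s);np.savez("w4.npz",mtx=K,R=R,t=t)
c=cv2.resize(d["image"][110:230,190:320,::-1],None,fx=4,fy=4,interpolation=2)
e=r.snapshot("scene")["image"][110:250,200:420,::-1]
e=cv2.resize(e,None,fx=1.27,fy=1.27);e=cv2.copyMakeBorder(e,0,480-e.shape[0],0,0,0)
cv2.imwrite("pics/w4.png",np.hstack([c,e]))
E
```

```text
clock: 9.3
tool_pos: [0.4836, 0.0943, 0.2756]
eef_rot: [0.933, -0.36, -0.001, 0.001]
contact_force: [-0.5, -0.3, -0.6]
opening: 0.998
```

View pics/w4.png

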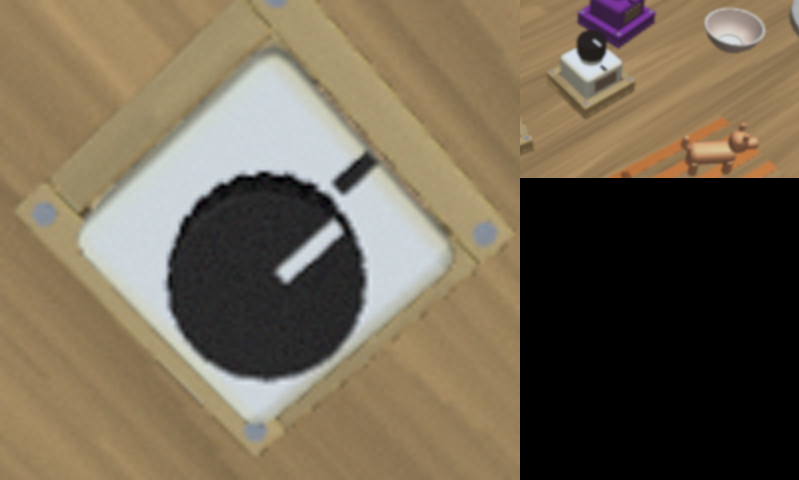

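The rib, (280,275) to (341,228) in the crop, and the ridge, (338,188) to (373,157), are parallel. Their sideways offset is what the height difference should cause. The dog is standing, and the gripper is clear.

```bash
python3 -c "
from plant import r
print(r.finish_job())"
```

```text
the job is handed in; nothing more can be done
None
```

I screwed the low jar's cap down about 0.94 rad clockwise, let go, backed up 180 mm and handed the job in at about 9.3 s of the 32 s allowed.

- **Seal:** the torque rose from about 0.12 N m on the thread to 0.50 N m at the end. That puts the cap roughly 0.2 to 0.25 rad past home, well below the 0.5 limit.
- **Rib and ridge:** the last picture shows the white rib parallel to the black ridge and about in line with it. I judged this by eye.
- **Dog and arm:** the dog was still standing and looked undisturbed in that picture, though I did not measure its position. After release the contact force was at noise level and the gripper was clear.
- **Readings that disagreed:** partway through, at 0.68 to 0.76 rad, the torque read near zero because the cap was standing still. Readings taken while turning were then consistent with the seal. Estimates of the rib's angle differed by about 0.1 rad between pictures.

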